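# Change over the feed on a water manifold

### The job

On the water manifold, shut the red valve: turn it clockwise until you feel it land on its seat, then just snug, without forcing it and crushing the washer. Only then open the blue valve counter-clockwise by an eighth of a turn. Do not touch the white and black valves, leave the shaker and the spice jar standing where they are, and let go of the handles at the end.

Things in the scene. Friction and masses are not known exactly. Their poses are not given: they have to be found in the camera images.
- manifold: fixed aluminium water manifold, 56 x 246 mm, top 50 mm above the worktop, origin under its centre; four valves stand on it in a row along its y, axes 58 mm apart, colours in any order; bar flanks are about 35 mm from the sweep of a neighbouring handle, so open the fingers only a little wider than the bar
- red_handle (a point): centre of the red handle's bar grip, on the turning axis, 93 mm above the worktop, 6 mm below the bar's top; x along the bar to its white-marked end, y across it (the direction to pinch), z up; turns with the handle. Handle: skirt 30 mm across from 64 to 70 mm above the worktop, then a bar 34 mm long, 12 mm thick, up to 99 mm. Half a turn is the same grip
- red_washer (a joint): squeeze of the red valve's washer, rad of handle turn past landing. Open at the start (0): the handle closes clockwise seen from above, runs at up to 0.1 N m for 0.45 to 1.25 rad, lands (where is hidden and differs), then 0.14 N m plus 0.2 per 0.1 rad. Snug is over 0.035 (0.21 N m); past 0.14 (0.42 N m) crushed. Let go, up to 0.07 stays; backing off leaves 0.02 or less
- blue_handle (a point): centre of the blue handle's bar grip, on the turning axis, 93 mm above the worktop, 6 mm below the bar's top; x along the bar to its white-marked end, y across it (the direction to pinch), z up; turns with the handle. Same shape as the red handle
- blue_turn (a joint): opening of the blue valve, rad: 0 shut against its stop, as at the start; grows counter-clockwise seen from above; friction 0.03 N m; an eighth of a turn is 0.785; end stop at 1.5
- white_valve: white valve, a neighbour to leave alone: fixed round brass bonnet 32 mm across under a white handle of the same shape as the red one, which turns at a touch; origin on the turning axis at the manifold's top, 50 mm above the worktop
- black_valve: black valve, a neighbour to leave alone: fixed round brass bonnet 32 mm across under a black handle of the same shape as the red one, which turns at a touch; origin on the turning axis at the manifold's top, 50 mm above the worktop
- salt_shaker: glass salt shaker with a grey top, 44 mm across, 90 mm high, loose, beside one end of the manifold; origin under its centre
- spice_jar: spice jar with a green cap, 46 mm across, 106 mm high, loose, beside the other end of the manifold; origin under its centre

How it is judged:
By the outcome, as a careful person would: the job done as asked, in the order asked, and still so for the second after the job is handed in, with the robot touching nothing.
It also fails if it takes over 64 s, if anything falls off the work surface, if the arm or the gripper's body presses on something with over 40 N, if the wrist force passes 120 N, or if a joint passes its speed limit or range.

### The arm

A 6-joint arm with a two-finger parallel gripper is mounted at the origin on a cart in front of the work surface, level with it; the furniture and walls round the work are solid. World frame = base frame: x ahead of the robot, y to its left, z up, the work surface at z = 0. Lengths are in mm, angles in rad, forces in N, time in s.
With the tool pointing down it reaches from about 300 to 775 mm from the base axis. Payload 14.6 kg.
Tool frame: the origin (TCP) lies midway between the tips of the shut fingers; the grasp point (between the pads) lies 19 mm behind it; z points along the fingers, y is the line along which they close (so a half turn about z gives the same grasp; the last joint's range is limited). The gripper opens to 94 mm and grips with 3 to 60 N. Pads are 16 mm wide; open, the fingers measure 119 mm over their backs; the gripper's body (75 mm by 177 mm) begins 78 mm behind the grasp point.
Start: joints at [-1.351, 0.3, 1.521, -0, 1.321, -0.067], TCP at [155.579, -527.526, 170.946] pointing down, gripper open.
Joint ranges: [-3.03, 3.03], [-0.79, 2.21], [0.23, 2.52], [-1.04, 4.18], [0, 3.07], [-2.55, 2.55]. Speed limits (rad/s): [2.22, 2.22, 2.57, 3.14, 3.14, 3.14].

### API

Orientations are given as a unit quaternion [x, y, z, w].
In Python, from plant import get_state, read_camera, camera_info, job_done gives the robot as it stands.
- The arm moves only by the shell command python3 -m inch 'ROWS' [OPENING]. ROWS is JSON, a list of rows, each an object with "offset": the shift along the world's x, y, z in units of 25 mm (1.0 is 25 mm), a list of three; "yaw": the turn about the world's z in units of 10 degrees (1.0 is 10 degrees). In form: [{"offset": [dx, dy, dz], "yaw": yaw}, ...]. A call has 1 to 20 rows; each row shifts and turns the commanded pose from where the row before left it; what a row does not reach is not made up. A row lasts 1/8 s, in which the tool goes at most 62.5 mm and 10.7 degrees, less where a joint would pass 70% of its speed; a pose out of reach is approached as far as the arm can. A call is refused whole if a number of a shift passes 1 or a number of a turn 1, either way. A call with a gripper value outside its range is refused whole. OPENING is the opening, from -1 (shut) to 1 (fully open), set as the call begins (- or left out, the last holds). The fingers move at their own pace and stop on an object; the grip force is fixed at half the most. Time passes only in rows, so rows that do not move let the fingers close. It gives the time, the measured TCP pose, the force, the opening and the grip force at its end, in the units of the state.
- get_state(): the state, without advancing time (a new reading comes with each control period).
- read_camera(name): name is "side" or "top" or "wrist"; returns (picture, depth): 420x560x3 uint8, red, green, blue; 420x560 float32, mm along the optical axis (not along the pixel's ray), 0 where there is no reading.
- camera_info(name): a dict with "fx", "fy", "cx", "cy" (pixels), "T" (4x4, takes a point from camera to world coordinates). Camera axes: x right, y down, z forward; pixel columns grow to the right and rows downward; lengths in mm; the calibration is good to about 2 mm. A picture is of the moment at which its call begins: read the wrist's pose just before it. camera_info takes no time and is no camera call; for the wrist camera it gives the pose at the moment of the call.
- job_done(): hands the job in; it is judged then, once.
The state is a dict: "t": time; "joint_pos": joint angles; "qvel": joint speeds; "tau": joint torques, N m; "eef_pos": TCP position; "eef_rot": TCP orientation; "force": force on the tool from outside, world axes, zero at the start; "ft_torque": the same for the moment, N m; "finger_gap": finger opening in mm; "gripper_force": force on a finger pad.
Only numpy, scipy, OpenCV 4.12 (cv2) and the standard library are available. Lean on these libraries where they do the work, as an engineer would, in place of code of your own. Each camera call takes 0.05 s, during which the arm holds its last target. There are 200 camera calls.

## Working session

There is one attempt and no reset: what is moved stays moved. The work goes in short steps, Python scripts to look and compute and a shell command to move; the robot and the scene stay as the last step left them, time stands still between calls to the robot, and variables do not carry over. Pictures are saved under pics/ and viewed, at most 10 in all, crops included, and the job is handed in when it is done.

```bash
mkdir -p pics; python3 - <<'E'
from plant import *
import cv2,numpy as np
s=get_state();print({k:np.round(v,3).tolist() for k,v in s.items()})
for n in("top","side"):
    p,d=read_camera(n);cv2.imwrite(f"pics/{n}0.png",p[:,:,::-1]);np.savez(f"{n}0.npz",p=p,d=d)
    i=camera_info(n);print(n,i["fx"],i["cx"],i["cy"],np.round(i["T"],3).tolist())
E
```

```text
{'t': 0.0, 'joint_pos': [-1.351, 0.3, 1.522, -0.0, 1.321, -0.067], 'qvel': [0.002, -0.001, -0.001, 0.001, -0.001, -0.001], 'tau': [-0.002, -53.181, -35.274, 0.071, 0.024, -0.0], 'eef_pos': [155.519, -527.223, 170.379], 'eef_rot': [0.99, 0.143, -0.0, -0.001], 'force': [0.143, -0.6, 0.274], 'ft_torque': [-0.003, -0.017, 0.047], 'gripper_force': 0.0, 'finger_gap': 93.571}
top 383.4460137169775 283.3863576527573 211.5648560947294 [[0.005, -0.995, 0.103, 380.813], [-1.0, -0.006, -0.009, 25.645], [0.01, -0.103, -0.995, 922.229], [0.0, 0.0, 0.0, 1.0]]
side 493.4825047384877 285.23860160301723 206.38948548997217 [[0.974, -0.131, 0.185, 292.089], [-0.225, -0.473, 0.852, -849.274], [-0.024, -0.871, -0.49, 610.069], [0.0, 0.0, 0.0, 1.0]]
```

View pics/top0.png

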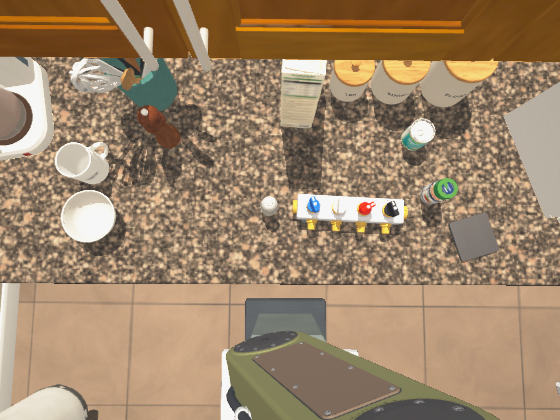

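View pics/side0.png

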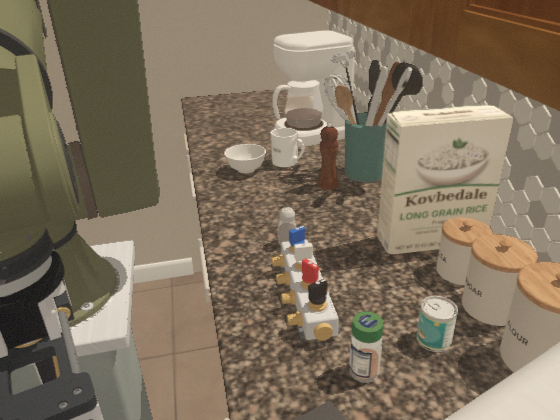

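Top view: from left to right, blue (313,205), white (339,208), red (367,208) and black (393,209). The shaker is at (270,205) and the jar at (440,190). I'll do a coarse measurement first, then use the wrist camera for a finer one.

```bash
cat > h.py <<'E'
import numpy as np,cv2
from plant import *
def ray(i,uv,z):
    T=np.array(i["T"]);u,v=uv
    d=T[:3,:3]@np.array([(u-i["cx"])/i["fx"],(v-i["cy"])/i["fy"],1.])
    return T[:3,3]+d*(z-T[2,3])/d[2]
def mask(p,c):
    h,s,v=cv2.split(cv2.cvtColor(p,cv2.COLOR_RGB2HSV));h=h.astype(int)
    if c=="red": return ((h<6)|(h>174))&(s>170)&(v>90)
    if c=="blue": return (h>100)&(h<125)&(s>130)&(v>60)
def blob(m):
    n,l,st,ce=cv2.connectedComponentsWithStats(m.astype(np.uint8))
    k=1+np.argmax(st[1:,4]);return l==k,ce[k],st[k,4]
E
python3 - <<'E'
from h import *
p=np.load("top0.npz")["p"];i=camera_info("top")
for c in("red","blue"):
    m,ce,a=blob(mask(p,c));print(c,ce,a,ray(i,ce,93))
for n,uv,z in(("wh",(339,208),95),("bk",(393,209),95),("salt",(270,202),90),("jar",(447,188),106)):print(n,ray(i,uv,z))
crop=p[160:250,240:480];cv2.imwrite("pics/c1.png",cv2.resize(crop[:,:,::-1],None,fx=3.3,fy=3.3,interpolation=2))
E
```

```text
red [364.43243243 208.27027027] 111 [ 474.62547213 -158.69116288   93.        ]
blue [313.22321429 205.29464286] 112 [480.48887463 -46.95782256  93.        ]
wh [ 474.66212774 -102.84875233   95.        ]
bk [ 473.17020732 -220.52674198   95.        ]
salt [487.5373447   47.35584819  90.        ]
jar [ 518.33210319 -335.49629321  106.        ]
```

View pics/c1.png

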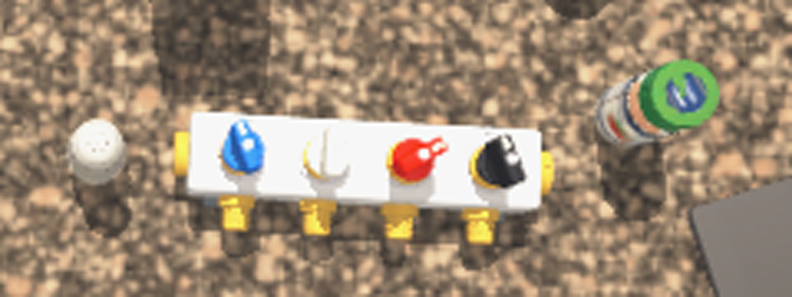

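The bar row runs nearly along y, tilted about 2°. Red's white-marked end points towards -y/+x and blue's roughly towards +x. I'll raise the tool and go above the row for a close wrist view.

```bash
python3 -m inch '[{"offset":[0,0.2,1],"yaw":1},{"offset":[0,0.5,1],"yaw":1},{"offset":[0.5,1,1],"yaw":1},{"offset":[1,1,1],"yaw":1},{"offset":[1,1,0.4],"yaw":1},{"offset":[1,1,0],"yaw":1},{"offset":[1,1,0],"yaw":1},{"offset":[1,1,0],"yaw":1},{"offset":[1,1,0],"yaw":1},{"offset":[1,1,0],"yaw":1},{"offset":[1,1,0],"yaw":0},{"offset":[1,1,0],"yaw":0},{"offset":[1,1,0],"yaw":0},{"offset":[1,1,0],"yaw":0},{"offset":[1,1,0],"yaw":0},{"offset":[0.3,1,0],"yaw":0},{"offset":[0,0,0],"yaw":0},{"offset":[0,0,0],"yaw":0}]' -0.4
python3 - <<'E'
from h import *
s=get_state();print(s["t"],s["eef_pos"],s["eef_rot"],s["joint_pos"],s["finger_gap"])
i=camera_info("wrist");p,d=read_camera("wrist");cv2.imwrite("pics/w1.png",p[:,:,::-1]);np.savez("w1.npz",p=p,d=d,**i)
print(np.round(i["T"],2),i["fx"])
E
```

```text
t: 2.35
eef_pos: [475.3, -160.5, 280.8]
eef_rot: [0.527, 0.85, -0.0, -0.0]
force: [0.0, -0.5, 0.3]
finger_gap: 28.3
gripper_force: 0.0
2.35 [ 475.32318126 -160.54083062  280.82627691] [ 5.26762094e-01  8.50012751e-01 -9.75893142e-05 -1.05241280e-04] [-3.98639913e-01  1.28997601e-01  1.47540796e+00 -1.60160415e-04
  1.53742537e+00 -8.59857255e-01] 28.33395391487325
[[ 9.0000e-01  4.3000e-01  1.1000e-01  4.4230e+02]
 [ 4.4000e-01 -8.7000e-01 -2.3000e-01 -9.4780e+01]
 [-0.0000e+00  2.6000e-01 -9.7000e-01  4.9457e+02]
 [ 0.0000e+00  0.0000e+00  0.0000e+00  1.0000e+00]] 353.9945630142476
```

View pics/w1.png

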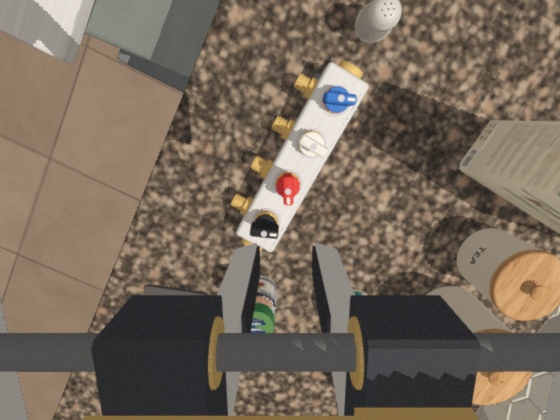

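All four valves are visible from the wrist: blue (340,99), white (313,144), red (288,187), black (265,228). Red's white mark is at (288,200) and blue's at (352,99). Next I'll fit each bar with the depth data.

```bash
cat >> h.py <<'E'
def bars(p,d,i,cs=dict(red=(288,187),blue=(340,99),white=(313,144),black=(265,228))):
    T=np.array(i["T"]);v,u=np.mgrid[:420,:560]
    P=np.stack([(u-i["cx"])/i["fx"]*d,(v-i["cy"])/i["fy"]*d,d],-1)@T[:3,:3].T+T[:3,3]
    for c,(a,b) in cs.items():
        near=(np.hypot(u-a,v-b)<30)&(d>0)
        m=near&(abs(P[...,2]-99)<7)
        m,ce,n=blob(m)
        r=cv2.minAreaRect(np.argwhere(m)[:,::-1].astype(np.float32))
        Q=ray(i,r[0],99);pts=np.array([ray(i,x,99)[:2] for x in np.argwhere(m)[:,::-1]])
        rr=cv2.minAreaRect(pts.astype(np.float32));w,V=np.linalg.eigh(np.cov(pts.T));e=V[:,1]
        print(c,n,"zmed",np.median(P[m][:,2]).round(1),"rect",np.round(rr[0],1),np.round(rr[1],1),round(rr[2],1),"pca",pts.mean(0).round(1),np.degrees(np.arctan2(e[1],e[0])).round(1))
E
python3 - <<'E'
from h import *
z=np.load("w1.npz");bars(z["p"],z["d"],z)
for n,uv,h in(("redmark",(288,200),99),("bluemark",(352,99),99)):print(n,ray(z,uv,h))
p=z["p"];cv2.imwrite("pics/c2.png",cv2.resize(p[50:260,220:400,::-1],None,fx=2.8,fy=2.8,interpolation=2))
E
```

```text
red 301 zmed 98.7 rect [ 479.9 -166. ] [11.7 33.9] 29.4 pca [ 479.7 -165.6] 118.7
blue 371 zmed 98.7 rect [485.4 -51.2] [34.1 12.1] 20.4 pca [485.4 -51.2] -159.5
white 329 zmed 98.7 rect [ 482.8 -108.5] [11.9 33.8] 86.0 pca [ 482.7 -108.5] 175.3
black 297 zmed 98.5 rect [ 477.2 -222.8] [33.1 13.2] 19.7 pca [ 477.  -222.9] -160.3
redmark [ 485.38293896 -175.5556582    99.        ]
bluemark [497.23206101 -46.3449554   99.        ]
```

View pics/c2.png

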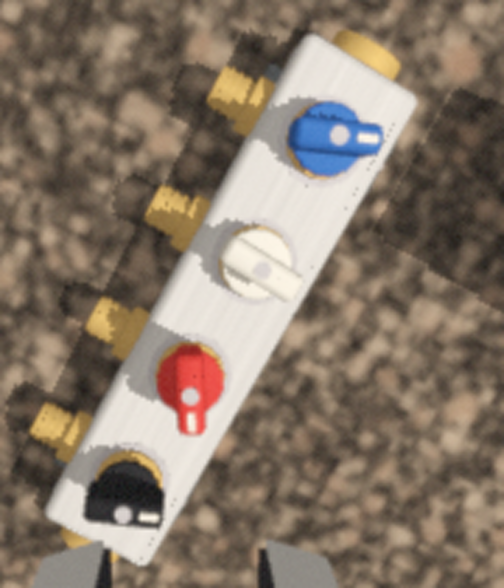

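The fits agree with the spec: bars 34×12 mm at z≈99 and axes 57.5 mm apart. Red is at (480,-166) with its bar at 119°, and the tool yaw is 116.4°. I'll align and go down to TCP z=74.

```bash
python3 -m inch '[{"offset":[0.19,-0.22,-0.5],"yaw":0.26},{"offset":[0,0,-1],"yaw":0},{"offset":[0,0,-1],"yaw":0},{"offset":[0,0,-1],"yaw":0},{"offset":[0,0,-1],"yaw":0},{"offset":[0,0,-1],"yaw":0},{"offset":[0,0,-0.8],"yaw":0},{"offset":[0,0,0],"yaw":0},{"offset":[0,0,0],"yaw":0}]'
python3 - <<'E'
from h import *
i=camera_info("wrist");p,d=read_camera("wrist");cv2.imwrite("pics/w2.png",p[:,:,::-1])
s=get_state();x,y,*_=s["eef_rot"];print(np.degrees(2*np.arctan2(y,x)),s["ft_torque"])
E
```

```text
t: 3.52
eef_pos: [480.6, -166.1, 124.4]
eef_rot: [0.508, 0.862, 0.0, 0.001]
force: [0.5, 0.1, 0.1]
finger_gap: 28.4
gripper_force: 0.0
119.00554088520305 [-0.06126612 -0.10363038 -0.01924745]
```

View pics/w2.png

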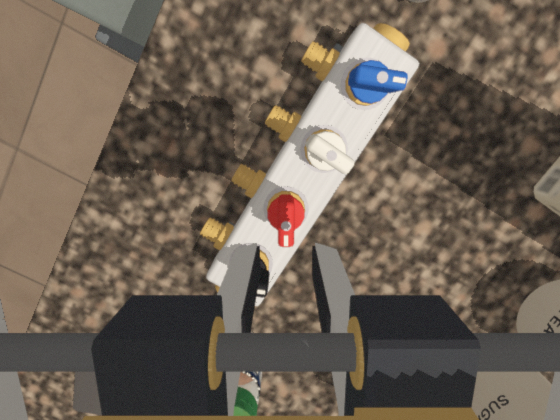

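Red's bar (287,214) is vertical in the picture and centred between the fingers (column about 287). I'll go down and close.

```bash
python3 -m inch '[{"offset":[0,0,-0.6],"yaw":0},{"offset":[0,0,-0.6],"yaw":0},{"offset":[0,0,-0.5],"yaw":0},{"offset":[0,0,-0.3],"yaw":0},{"offset":[0,0,0],"yaw":0}]'
python3 -m inch '[{"offset":[0,0,0],"yaw":0},{"offset":[0,0,0],"yaw":0},{"offset":[0,0,0],"yaw":0},{"offset":[0,0,0],"yaw":0},{"offset":[0,0,0],"yaw":0}]' -1
cat > st.py <<'E'
from h import *
s=get_state();x,y,*_=s["eef_rot"];print("t",s["t"],"yaw",round(np.degrees(2*np.arctan2(y,x)),2),"tq",np.round(s["ft_torque"],3),"F",np.round(s["force"],1),"q6",s["joint_pos"][5].round(3),s["tau"][5].round(3),s["finger_gap"],s["eef_pos"].round(1))
E
python3 st.py
```

```text
t: 4.2
eef_pos: [480.1, -165.4, 72.9]
eef_rot: [0.507, 0.862, -0.0, -0.0]
force: [0.5, -0.5, 0.1]
finger_gap: 28.2
gripper_force: 0.0
t: 4.82
eef_pos: [480.4, -165.5, 73.5]
eef_rot: [0.507, 0.862, -0.0, 0.0]
force: [-0.6, 0.0, 0.5]
finger_gap: 0.2
gripper_force: 0.0
t 4.825 yaw 119.03 tq [-0.003 -0.137 -0.05 ] F [-0.6  0.   0.5] q6 -0.911 -0.0 0.15254623771435796 [ 480.4 -165.5   73.5]
```

The fingers shut on nothing (gap 0.2 mm), so I'll look before going on.

```bash
python3 - <<'E'
from h import *
p,d=read_camera("wrist");q,e=read_camera("side");np.savez("s2.npz",p=q,d=e)
w=p[:,100:480];sd=cv2.resize(q[200:380,220:400],None,fx=2.3,fy=2.3,interpolation=2)
cv2.imwrite("pics/w3.png",np.hstack([w,cv2.resize(sd,(420,420))])[:,:,::-1])
E
```

```text
(no output)
```

View pics/w3.png

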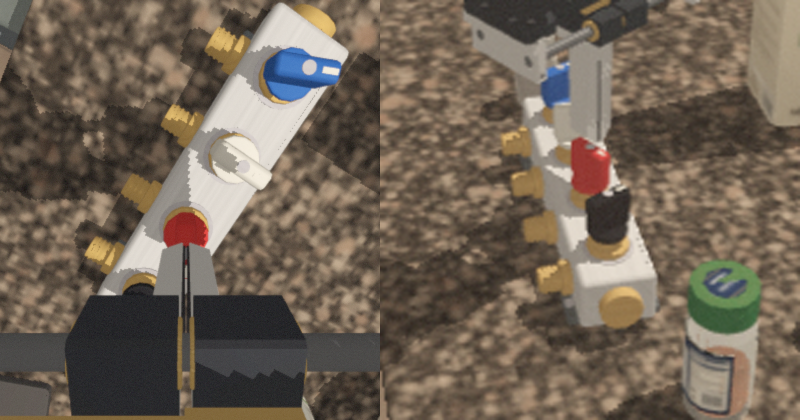

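The side view shows the fingers standing beside red (towards white), not over its bar. I'll measure both in the side and top depth images.

```bash
cat >> h.py <<'E'
def cloud(d,i):
    T=np.array(i["T"]);v,u=np.mgrid[:420,:560]
    return np.stack([(u-i["cx"])/i["fx"]*d,(v-i["cy"])/i["fy"]*d,d],-1)@T[:3,:3].T+T[:3,3]
E
python3 - <<'E'
from h import *
for f,n in(("s2.npz","side"),("top0.npz","top")):
    z=np.load(f);P=cloud(z["d"],camera_info(n))
    for c in("red","blue"):
        m,ce,a=blob(mask(z["p"],c));Q=P[m];Q=Q[Q[:,2]<110];t=Q[Q[:,2]>90]
        print(n,c,a,"all",Q.mean(0).round(1),"top",len(t),t.mean(0).round(1),"zmax",np.percentile(Q[:,2],97).round(1),"xy rng",Q[:,:2].min(0).round(),Q[:,:2].max(0).round())
    if n=="side":
        g=(P[...,2]>60)&(P[...,2]<170)&(abs(P[...,0]-480)<60)&(abs(P[...,1]+140)<50)&~mask(z["p"],"red")&(z["d"]>0)
        for lo in range(60,170,10):
            k=g&(P[...,2]>=lo)&(P[...,2]<lo+10);q=P[k]
            if len(q):print(lo,len(q),np.median(q,0).round(1),q[:,:2].min(0).round(),q[:,:2].max(0).round())
w=camera_info("wrist");print(np.round(w["T"],3).tolist())
z=np.load("w1.npz");P=cloud(z["d"],z);tt=z["p"]
# finger tips in first wrist view
for uv in((250,255),(325,255),(250,280),(325,280)):print(uv,P[uv[1],uv[0]].round(1))
E
```

```text
side red 13 all [ 480.2 -175.9   93.4] top 13 [ 480.2 -175.9   93.4] zmax 96.5 xy rng [ 477. -181.] [ 484. -170.]
side blue 126 all [481.2 -59.1  85. ] top 44 [481.8 -58.5  94.8] zmax 97.8 xy rng [471. -64.] [491. -51.]
60 85 [ 475.2 -168.6   67.9] [ 467. -184.] [ 495. -110.]
70 94 [ 477.4 -161.    74.8] [ 468. -186.] [ 493. -104.]
80 96 [ 477.1 -167.5   84.9] [ 468. -186.] [ 493. -106.]
90 140 [ 478.2 -162.2   96.8] [ 467. -185.] [ 493. -102.]
100 5 [ 484.7 -176.6  109.9] [ 481. -177.] [ 489. -175.]
110 51 [ 484.6 -174.3  116.3] [ 467. -182.] [ 496. -167.]
120 84 [ 478.4 -174.2  125.3] [ 467. -182.] [ 496. -166.]
130 79 [ 478.5 -174.5  135.3] [ 468. -182.] [ 496. -166.]
140 85 [ 476.8 -175.   145.1] [ 466. -182.] [ 495. -164.]
150 95 [ 478.1 -173.6  154.9] [ 466. -182.] [ 497. -165.]
160 89 [ 478.4 -174.3  164.8] [ 467. -182.] [ 498. -163.]
top red 111 all [ 475.8 -161.    82.6] top 50 [ 475.  -159.4   97. ] zmax 99.7 xy rng [ 464. -179.] [ 491. -149.]
top blue 112 all [481.3 -47.6  85.3] top 59 [481.1 -49.5  96.9] zmax 99.7 xy rng [468. -62.] [498. -37.]
[[0.875, 0.468, 0.124, 444.258], [0.485, -0.845, -0.224, -101.344], [0.0, 0.257, -0.967, 287.177], [0.0, 0.0, 0.0, 1.0]]
(250, 255) [ 455.5 -160.5  333.4]
(325, 255) [ 488.5 -144.5  332.5]
(250, 280) [ 458.4 -161.3  356.7]
(325, 280) [ 485.5 -145.5  361.1]
```

In the side depth the finger surface ends at z≈109 while the state claims a TCP of 73.5, so the tips look about 35 mm higher than reported. I'll cross-check with the wrist depth.

```bash
python3 - <<'E'
from h import *
i=camera_info("wrist");p,d=read_camera("wrist");P=cloud(d,i)
for v in range(225,300,6):print(v,[P[v,u].round(0).tolist()for u in(272,280,292,300)])
z=np.load("s2.npz");P=cloud(z["d"],camera_info("side"))
# side: columns through finger, list z vs row
for v in range(228,275,4):print(v,[(u,P[v,u].round(0).tolist(),z["p"][v,u].tolist()) for u in(308,314,320)])
E
```

```text
225 [[469.0, -164.0, 70.0], [470.0, -154.0, 97.0], [476.0, -151.0, 98.0], [485.0, -155.0, 70.0]]
231 [[471.0, -167.0, 70.0], [471.0, -156.0, 99.0], [477.0, -153.0, 98.0], [487.0, -159.0, 70.0]]
237 [[473.0, -171.0, 70.0], [473.0, -159.0, 100.0], [479.0, -156.0, 100.0], [489.0, -162.0, 70.0]]
243 [[475.0, -174.0, 71.0], [473.0, -160.0, 108.0], [481.0, -160.0, 98.0], [490.0, -165.0, 72.0]]
249 [[470.0, -161.0, 118.0], [473.0, -159.0, 118.0], [479.0, -157.0, 117.0], [482.0, -155.0, 117.0]]
255 [[470.0, -161.0, 126.0], [473.0, -159.0, 126.0], [478.0, -157.0, 126.0], [482.0, -155.0, 126.0]]
261 [[470.0, -161.0, 132.0], [474.0, -160.0, 133.0], [478.0, -156.0, 134.0], [482.0, -155.0, 132.0]]
267 [[471.0, -161.0, 139.0], [473.0, -159.0, 141.0], [478.0, -157.0, 140.0], [481.0, -155.0, 141.0]]
273 [[471.0, -161.0, 146.0], [474.0, -159.0, 146.0], [478.0, -157.0, 146.0], [481.0, -155.0, 146.0]]
279 [[471.0, -161.0, 152.0], [474.0, -160.0, 151.0], [478.0, -157.0, 151.0], [481.0, -155.0, 152.0]]
285 [[471.0, -161.0, 157.0], [474.0, -159.0, 157.0], [478.0, -158.0, 156.0], [481.0, -155.0, 158.0]]
29
[... 1214 characters left out ...]
[(308, [475.0, -181.0, 123.0], [157, 149, 140]), (314, [487.0, -174.0, 115.0], [134, 127, 116]), (320, [546.0, -18.0, -1.0], [71, 64, 54])]
260 [(308, [481.0, -159.0, 98.0], [152, 72, 66]), (314, [510.0, -96.0, 48.0], [172, 162, 150]), (320, [541.0, -32.0, -1.0], [88, 73, 61])]
264 [(308, [477.0, -171.0, 98.0], [149, 55, 48]), (314, [487.0, -174.0, 98.0], [233, 166, 150]), (320, [538.0, -45.0, -2.0], [99, 84, 69])]
268 [(308, [477.0, -171.0, 89.0], [149, 56, 50]), (314, [485.0, -184.0, 97.0], [192, 77, 70]), (320, [534.0, -57.0, -3.0], [165, 139, 115])]
272 [(308, [477.0, -173.0, 82.0], [147, 52, 48]), (314, [484.0, -185.0, 89.0], [154, 56, 52]), (320, [530.0, -71.0, -2.0], [169, 157, 145])]
```

Both views put the real fingertips at z≈112 with xy correct, so the tool is effectively about 38 mm shorter than reported. I'll reopen and go down a further 38 mm in checked steps.

```bash
python3 -m inch '[{"offset":[0,0,0],"yaw":0},{"offset":[0,0,0],"yaw":0},{"offset":[0,0,0],"yaw":0},{"offset":[0,0,0],"yaw":0},{"offset":[0,0,-0.3],"yaw":0},{"offset":[0,0,-0.3],"yaw":0},{"offset":[0,0,-0.1],"yaw":0},{"offset":[0,0,0],"yaw":0}]' -0.4
python3 - <<'E'
from h import *
i=camera_info("wrist");p,d=read_camera("wrist");P=cloud(d,i)
q,e=read_camera("side");S=cloud(e,camera_info("side"))
print(get_state()["force"])
for n,X in(("w",P),("s",S)):
    k=(np.hypot(X[...,0]-480,X[...,1]+166)<40)&(X[...,2]>75)&(X[...,2]<150)
    print(n,np.histogram(X[k][:,2],np.arange(75,150,4)))
for v in range(236,262,4):print(v,[P[v,u].round(0).tolist()for u in(240,250,258,317,325,335)])
w=p[150:300,180:400];cv2.imwrite("pics/w4.png",np.hstack([cv2.resize(w,(440,300)),cv2.resize(q[200:350,240:400],(320,300))])[:,:,::-1])
E
```

```text
t: 5.98
eef_pos: [480.2, -165.5, 55.7]
eef_rot: [0.507, 0.862, -0.0, -0.0]
force: [-0.0, -1.1, 0.5]
finger_gap: 28.3
gripper_force: 0.0
[ 0.14113072 -0.64846152  0.483967  ]
w (array([ 44,  40,  45,  61, 145, 967, 682, 173, 207, 213, 232, 249, 276,
       283, 311, 345, 369, 406]), array([ 75,  79,  83,  87,  91,  95,  99, 103, 107, 111, 115, 119, 123,
       127, 131, 135, 139, 143, 147]))
s (array([29, 21, 23, 26, 44, 86, 42, 45, 44, 44, 45, 46, 47, 49, 41, 45, 47,
       49]), array([ 75,  79,  83,  87,  91,  95,  99, 103, 107, 111, 115, 119, 123,
       127, 131, 135, 139, 143, 147]))
236 [[454.0, -181.0, 50.0], [460.0, -178.0, 49.0], [465.0, -175.0, 50.0], [499.0, -157.0, 49.0], [503.0, -154.0, 50.0], [523.0, -162.0, 0.0]]
240 [[456.0, -184.0, 49.0], [461.0, -181.0, 49.0], [466.0, -178.0, 51.0], [500.0, -159.0, 51.0], [504.0, -157.0, 50.0], [525.0, -165.0, 1.0]]
244 [[457.0, -186.0, 50.0], [463.0, -183.0, 50.0], [467.0, -180.0, 51.0], [490.0, -150.0, 92.0], [506.0, -159.0, 49.0], [527.0, -168.0, 0.0]]
248 [[455.0, -170.0, 98.0], [460.0, -167.0, 99.0], [464.0, -166.0, 95.0], [490.0, -150.0, 99.0], [493.0, -148.0, 99.0], [529.0, -171.0, -0.0]]
252 [[456.0, -169.0, 103.0], [460.0, -166.0, 104.0], [464.0, -167.0, 99.0], [489.0, -150.0, 104.0], [493.0, -149.0, 103.0], [497.0, -146.0, 103.0]]
256 [[456.0, -169.0, 109.0], [461.0, -167.0, 109.0], [465.0, -168.0, 100.0], [490.0, -152.0, 105.0], [493.0, -149.0, 108.0], [497.0, -146.0, 109.0]]
260 [[457.0, -169.0, 113.0], [461.0, -166.0, 114.0], [466.0, -170.0, 100.0], [490.0, -152.0, 110.0], [492.0, -149.0, 115.0], [496.0, -147.0, 115.0]]
```

View pics/w4.png

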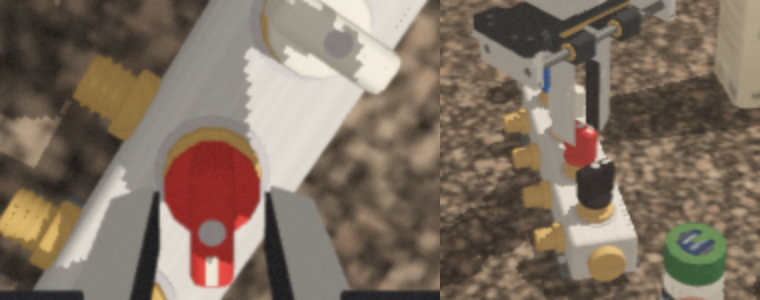

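The fingers now straddle the red bar with the tips at z≈94, so the 38 mm offset holds. 19 mm further down, then close.

```bash
python3 -m inch '[{"offset":[0,0,-0.3],"yaw":0},{"offset":[0,0,-0.3],"yaw":0},{"offset":[0,0,-0.14],"yaw":0},{"offset":[0,0,0],"yaw":0}]'; python3 st.py
python3 -m inch '[{"offset":[0,0,0],"yaw":0},{"offset":[0,0,0],"yaw":0},{"offset":[0,0,0],"yaw":0},{"offset":[0,0,0],"yaw":0},{"offset":[0,0,0],"yaw":0}]' -1; python3 st.py
```

```text
t: 6.58
eef_pos: [480.2, -165.5, 37.1]
eef_rot: [0.507, 0.862, -0.0, -0.0]
force: [0.4, -0.6, 1.1]
finger_gap: 28.6
gripper_force: 0.0
t 6.575 yaw 119.03 tq [-0.079 -0.11  -0.008] F [ 0.4 -0.6  1.1] q6 -0.911 0.0 28.577737862890906 [ 480.2 -165.5   37.1]
t: 7.2
eef_pos: [480.4, -165.6, 37.6]
eef_rot: [0.507, 0.862, -0.0, 0.0]
force: [-1.4, -1.0, 3.3]
finger_gap: 11.9
gripper_force: 30.0
t 7.2 yaw 119.03 tq [-0.168  0.126 -0.109] F [-1.4 -1.   3.3] q6 -0.911 -0.083 11.867588619789297 [ 480.4 -165.6   37.6]
```

Gripped: gap 11.9 mm, the bar's thickness. I'll turn clockwise 20° (landing comes after 26° at the earliest), then in small steps while watching the torque.

```bash
python3 -m inch '[{"offset":[0,0,0],"yaw":-0.5},{"offset":[0,0,0],"yaw":-0.5},{"offset":[0,0,0],"yaw":-0.5},{"offset":[0,0,0],"yaw":-0.5}]'>/dev/null; python3 st.py
python3 -m inch '[{"offset":[0,0,0],"yaw":-0.2},{"offset":[0,0,0],"yaw":-0.2}]'>/dev/null; python3 st.py
for k in 1; do python3 -m inch '[{"offset":[0,0,0],"yaw":-0.2}]'>/dev/null; python3 st.py; done
```

```text
t 7.7 yaw 98.88 tq [-0.159  0.25   0.072] F [-1.5 -0.1  2.6] q6 -0.559 -1.355 11.803227441069282 [ 480.4 -165.6   37.6]
t 7.95 yaw 95.0 tq [-0.195  0.329  0.085] F [-1.5 -1.5  4.5] q6 -0.491 -0.47 12.176592655446942 [ 480.4 -165.6   37.6]
t 8.075 yaw 92.96 tq [-0.268  0.464  0.148] F [-2.5 -1.4  6.3] q6 -0.456 -0.521 11.584156105135769 [ 480.4 -165.6   37.6]
```

```bash
python3 -m inch '[{"offset":[0,0,0],"yaw":-0.2},{"offset":[0,0,0],"yaw":0}]'>/dev/null; python3 st.py
python3 -m inch '[{"offset":[0,0,0],"yaw":0}]'>/dev/null; python3 st.py
python3 -m inch '[{"offset":[0,0,0],"yaw":-0.2},{"offset":[0,0,0],"yaw":0}]'>/dev/null; python3 st.py
```

```text
t 8.325 yaw 90.98 tq [-0.252  0.414  0.044] F [-1.8  0.1  4.5] q6 -0.421 0.299 12.005230787825367 [ 480.3 -165.6   37.6]
t 8.45 yaw 91.01 tq [-0.26   0.352 -0.033] F [-3.2 -0.9  5.7] q6 -0.422 -0.009 11.919381496182632 [ 480.3 -165.6   37.6]
t 8.7 yaw 88.99 tq [-0.28   0.423  0.006] F [-3.3 -0.3  5.1] q6 -0.386 0.296 12.302258388108898 [ 480.3 -165.6   37.6]
```

```bash
python3 -m inch '[{"offset":[0,0,0],"yaw":-0.1}]'>/dev/null; python3 st.py
python3 -m inch '[{"offset":[0,0,0],"yaw":-0.1}]'>/dev/null; python3 st.py
python3 -m inch '[{"offset":[0,0,0],"yaw":-0.1}]'>/dev/null; python3 st.py
python3 -m inch '[{"offset":[0,0,0],"yaw":-0.1}]'>/dev/null; python3 st.py
```

```text
t 8.825 yaw 88.01 tq [-0.252  0.412  0.098] F [-2.6 -1.4  4.8] q6 -0.369 -0.327 11.787806070427512 [ 480.3 -165.6   37.6]
t 8.95 yaw 86.99 tq [-0.24   0.427  0.066] F [-3.4 -1.9  4.4] q6 -0.351 -0.196 11.753437630662678 [ 480.4 -165.6   37.6]
t 9.075 yaw 85.99 tq [-0.205  0.469  0.096] F [-2.5 -1.9  5.5] q6 -0.334 -0.191 11.725157461391236 [ 480.4 -165.6   37.6]
t 9.2 yaw 84.99 tq [-0.215  0.434  0.094] F [-2.1 -1.1  5.1] q6 -0.316 -0.191 11.979722764673646 [ 480.4 -165.6   37.6]
```

Running torque is a steady 0.09 N m (tau6 -0.19). I'll continue in 1° steps.

```bash
python3 -m inch '[{"offset":[0,0,0],"yaw":-0.1},{"offset":[0,0,0],"yaw":-0.1}]'>/dev/null; python3 st.py
python3 -m inch '[{"offset":[0,0,0],"yaw":-0.1}]'>/dev/null; python3 st.py
python3 -m inch '[{"offset":[0,0,0],"yaw":-0.1}]'>/dev/null; python3 st.py
```

```text
t 9.45 yaw 82.99 tq [-0.248  0.418  0.133] F [-2.2 -0.5  6.3] q6 -0.282 -0.115 11.826046950596528 [ 480.3 -165.6   37.6]
t 9.575 yaw 82.0 tq [-0.294  0.47   0.222] F [-3.6 -1.6  4.8] q6 -0.264 -0.084 11.967708919695667 [ 480.3 -165.6   37.6]
t 9.7 yaw 81.0 tq [-0.233  0.456  0.221] F [-3.1 -0.2  5.2] q6 -0.247 -0.053 11.98696005549224 [ 480.3 -165.6   37.6]
```

```bash
python3 -m inch '[{"offset":[0,0,0],"yaw":-0.1}]'>/dev/null; python3 st.py
python3 -m inch '[{"offset":[0,0,0],"yaw":-0.1}]'>/dev/null; python3 st.py
```

```text
t 9.825 yaw 80.0 tq [-0.267  0.47   0.291] F [-3.6 -0.9  5.2] q6 -0.229 -0.021 11.71828371699765 [ 480.3 -165.6   37.6]
t 9.95 yaw 79.01 tq [-0.284  0.449  0.304] F [-2.3 -1.   6.6] q6 -0.212 0.009 11.771830038520072 [ 480.3 -165.6   37.6]
```

Landed at yaw ≈83.5°. Torque is now about 0.29–0.30 N m, which is roughly 0.075 rad of squeeze and inside the window. I'll let go, rise, and go over blue (485.4,-51.2, yaw 20.5°).

```bash
python3 -m inch '[{"offset":[0,0,0],"yaw":0},{"offset":[0,0,0],"yaw":0},{"offset":[0,0,0],"yaw":0},{"offset":[0,0,0],"yaw":0}]' -0.4; python3 st.py
python3 -m inch '[{"offset":[0,0,0.5],"yaw":0},{"offset":[0,0,0.8],"yaw":0},{"offset":[0,0,1],"yaw":0},{"offset":[0,0,0.9],"yaw":0},{"offset":[0.2,0.58,0],"yaw":-0.85},{"offset":[0,0.5,0],"yaw":-1},{"offset":[0,0.7,0],"yaw":-1},{"offset":[0,0.7,0],"yaw":-1},{"offset":[0,0.7,0],"yaw":-1},{"offset":[0,0.7,0],"yaw":-1},{"offset":[0,0.7,0],"yaw":0},{"offset":[0,0,0],"yaw":0},{"offset":[0,0,0],"yaw":0}]'; python3 st.py
python3 - <<'E'
from h import *
i=camera_info("wrist");p,d=read_camera("wrist")
q,e=read_camera("side");P=cloud(e,camera_info("side"))
cv2.imwrite("pics/w5.png",np.hstack([p[:,60:460],cv2.resize(q[180:390,200:400],(400,420))])[:,:,::-1])
np.savez("w5.npz",p=p,d=d,**i)
E
```

```text
t: 10.45
eef_pos: [480.3, -165.5, 37.4]
eef_rot: [0.771, 0.636, -0.0, -0.0]
force: [0.4, 0.2, 0.4]
finger_gap: 28.4
gripper_force: 0.0
t 10.45 yaw 79.04 tq [-0.046 -0.036 -0.012] F [0.4 0.2 0.4] q6 -0.213 -0.002 28.35561934977897 [ 480.3 -165.5   37.4]
t: 12.08
eef_pos: [485.4, -51.3, 117.6]
eef_rot: [0.984, 0.179, 0.0, 0.0]
force: [0.3, -0.1, -0.9]
finger_gap: 28.1
gripper_force: 0.0
t 12.075 yaw 20.67 tq [ 0.002  0.017 -0.006] F [ 0.3 -0.1 -0.9] q6 1.03 -0.035 28.06089803431199 [485.4 -51.3 117.6]
```

View pics/w5.png

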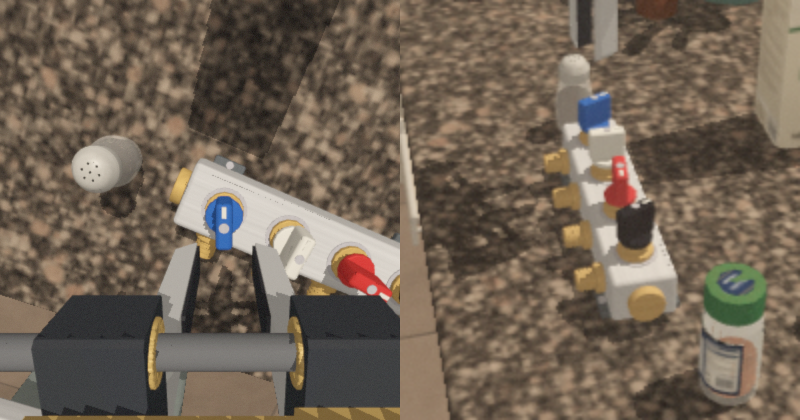

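Blue's bar (224,225 in the left half) is vertical and centred between the fingers (about 226), and red stayed turned. I'll check red's angle, then go down and grip blue.

```bash
python3 - <<'E'
from h import *
z=np.load("w5.npz");bars(z["p"],z["d"],z,dict(red=(425,275),blue=(284,225),white=(353,252)))
E
python3 -m inch '[{"offset":[0,0,-0.8],"yaw":0},{"offset":[0,0,-0.8],"yaw":0},{"offset":[0,0,-0.8],"yaw":0},{"offset":[0,0,-0.5],"yaw":0},{"offset":[0,0,-0.3],"yaw":0},{"offset":[0,0,0],"yaw":0}]'; python3 st.py
python3 -m inch '[{"offset":[0,0,0],"yaw":0},{"offset":[0,0,0],"yaw":0},{"offset":[0,0,0],"yaw":0},{"offset":[0,0,0],"yaw":0},{"offset":[0,0,0],"yaw":0}]' -1; python3 st.py
```

```text
red 659 zmed 98.5 rect [ 481.9 -162.4] [34.1 12.5] 80.4 pca [ 482.5 -161.6] 83.8
blue 824 zmed 98.6 rect [487.3 -50. ] [33.8 11.8] 20.2 pca [487.5 -49.8] -160.0
white 786 zmed 98.7 rect [ 484.5 -106.5] [13.5 34.3] 85.5 pca [ 485.4 -106.9] 178.9
t: 12.92
eef_pos: [485.3, -51.1, 37.4]
eef_rot: [0.984, 0.178, -0.0, -0.0]
force: [0.4, -0.1, -0.0]
finger_gap: 28.2
gripper_force: 0.0
t 12.925 yaw 20.53 tq [-0.016 -0.015  0.015] F [ 0.4 -0.1 -0. ] q6 1.032 -0.008 28.186722559396635 [485.3 -51.1  37.4]
t: 13.55
eef_pos: [485.2, -50.0, 38.0]
eef_rot: [0.984, 0.178, 0.0, -0.001]
force: [-3.8, 8.3, 5.0]
finger_gap: 12.0
gripper_force: 30.0
t 13.55 yaw 20.54 tq [1.687 0.618 0.04 ] F [-3.8  8.3  5. ] q6 1.033 -0.01 11.953097836231308 [485.2 -50.   38. ]
```

Gripped with a slight side offset (about 1 mm in y), which I'll relieve. Then 45° counter-clockwise.

```bash
python3 -m inch '[{"offset":[0,0.04,0],"yaw":0},{"offset":[0,0,0],"yaw":0.5},{"offset":[0,0,0],"yaw":0.5},{"offset":[0,0,0],"yaw":0.5},{"offset":[0,0,0],"yaw":0.5},{"offset":[0,0,0],"yaw":0.5},{"offset":[0,0,0],"yaw":0.5},{"offset":[0,0,0],"yaw":0.5},{"offset":[0,0,0],"yaw":0.5},{"offset":[0,0,0],"yaw":0.5},{"offset":[0,0,0],"yaw":0},{"offset":[0,0,0],"yaw":0}]'; python3 st.py
python3 -m inch '[{"offset":[0,0,0],"yaw":0},{"offset":[0,0,0],"yaw":0},{"offset":[0,0,0],"yaw":0},{"offset":[0,0,0],"yaw":0}]' -0.4; python3 st.py
python3 -m inch '[{"offset":[0,0,0.5],"yaw":0},{"offset":[0,0,0.8],"yaw":0},{"offset":[0,0,1],"yaw":0},{"offset":[0,0,1],"yaw":0},{"offset":[0,0,1],"yaw":0},{"offset":[0,0,1],"yaw":0},{"offset":[0,0,0],"yaw":0},{"offset":[0,0,0],"yaw":0}]'
python3 - <<'E'
from h import *
i=camera_info("wrist");p,d=read_camera("wrist");cv2.imwrite("pics/w6.png",p[:,:,::-1]);np.savez("w6.npz",p=p,d=d,**i)
E
```

```text
t: 15.05
eef_pos: [485.6, -50.3, 38.0]
eef_rot: [0.842, 0.54, 0.0, 0.0]
force: [-2.0, -2.0, 5.6]
finger_gap: 11.6
gripper_force: 30.0
t 15.05 yaw 65.4 tq [-0.484  0.355  0.044] F [-2.  -2.   5.6] q6 0.252 -0.012 11.592446537459356 [485.6 -50.3  38. ]
t: 15.55
eef_pos: [485.3, -50.0, 37.4]
eef_rot: [0.841, 0.541, -0.0, -0.0]
force: [-0.3, 0.0, 0.1]
finger_gap: 28.1
gripper_force: 0.0
t 15.55 yaw 65.52 tq [-0.048 -0.003 -0.004] F [-0.3  0.   0.1] q6 0.249 0.009 28.096832118436403 [485.3 -50.   37.4]
t: 16.55
eef_pos: [485.0, -49.9, 169.4]
eef_rot: [0.841, 0.541, -0.0, -0.0]
force: [-0.6, 0.1, -0.6]
finger_gap: 28.3
gripper_force: 0.0
```

View pics/w6.png

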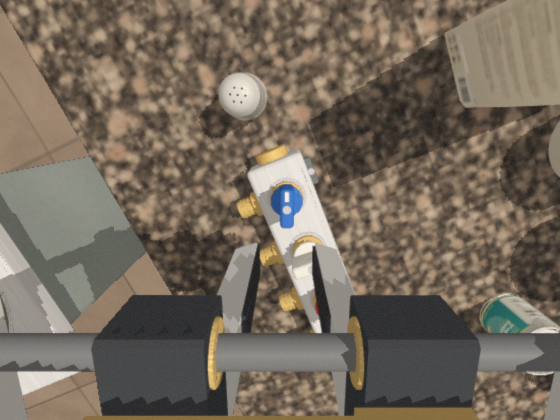

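Blue (287,205) is turned and its bar is vertical between the open fingers. The shaker at (242,95) is still upright. I'll check the angles and the neighbours numerically.

```bash
python3 - <<'E'
from h import *
z=np.load("w6.npz");bars(z["p"],z["d"],z,dict(blue=(287,205)))
z=np.load("top0.npz");p,d=read_camera("side");a=cv2.imread("pics/side0.png")[:,:,::-1]
D=(abs(p.astype(int)-a).max(2)>45)
for n,(x0,x1,y0,y1) in dict(jar=(345,390,310,385),salt=(275,300,203,228),white=(288,315,243,262),black=(303,330,280,306),red=(298,322,256,284),blue=(286,308,224,246)).items():print(n,D[y0:y1,x0:x1].mean().round(3))
E
```

```text
blue 552 zmed 98.7 rect [486.4 -49.6] [34.2 10.9] 65.5 pca [486.4 -49.4] 65.4
jar 0.0
salt 0.021
white 0.08
black 0.003
red 0.243
blue 0.238
```

```bash
python3 -c "
from plant import *
print(job_done())"
```

```text
the job is handed in; nothing more can be done
None
```

I shut the red valve to about 0.29 N m (roughly 0.075 rad past landing), then opened blue by 45°, released both handles and handed the job in. The shaker, jar and black valve look unmoved; I did not measure the white valve's angle again after the blue turn.

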